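# Find the heavy side of a centrifuge rotor and hold it down

## Robot

A 7-joint arm with a two-finger parallel gripper is mounted at the origin on a cart in front of the work surface, level with it; the furniture and walls round the work are solid. World frame = base frame: x ahead of the robot, y to its left, z up, the work surface at z = 0. Lengths are in m, angles in rad, forces in N, time in s.
With the tool pointing down it reaches from about 0.425 to 0.925 m from the base axis. Payload 6.8 kg.
Tool frame: the origin (TCP) lies on the centre line of the jaws, within the pads' length; the fingertips stand 17 mm ahead of it and the grasp point (between the pads) lies 2 mm behind it; z points along the fingers, x is the direction in which the jaws open and shut, and the axes are right-handed (so a half turn about z gives the same grasp; the last joint's range is limited). The gripper opens to 85 mm and grips with 20 to 120 N. Pads are 22 mm wide; open, the fingers measure 114 mm over their backs; the gripper's body (76 mm by 85 mm) begins 54 mm behind the grasp point. The pads swing forward as they close: fully open they stand 13 mm farther back than shut.
Start: joints at [-1.373, 0.477, 0.022, 1.555, -0.011, 1.109, -0.083], TCP at [0.203, 0.644, 0.248] pointing down, gripper open.
Joint ranges: [-2.96, 2.96], [-0.34, 2.1], [-1.41, 1.46], [0.24, 2.44], [-1.37, 4.51], [0.17, 1.92], [-2.96, 2.96]. Speed limits (rad/s): [2.39, 2.39, 3.14, 3.14, 3.14, 3.14, 3.14].

## Interface

Orientations are given as a unit quaternion [w, x, y, z].
In Python, from station import status, read_camera, camera_model, bot gives the robot as it stands.
- The arm moves only by the tool arm_command, never from a script. Its argument "series" is a list of rows, each a list of 3 entries, a list of its own where there are three numbers: the finger opening in mm, from 0 to 85.4, then the shift along the tool's x, y, z in mm, then the turn about the tool's z in rad. In form: [[gripper, [dx, dy, dz], roll], ...]. A call has 1 to 8 rows; each row is the pose to reach, as a shift and turn from the pose commanded when the call began, along the tool's axes at that moment; what a row does not reach only later rows make up. A row lasts 1/8 s, in which the tool goes at most 62.5 mm and 10.7 degrees, less where a joint would pass 70% of its speed; a pose out of reach is approached as far as the arm can. A call with a gripper value outside its range is refused whole. The fingers move at their own pace and stop on an object; "squeeze" is the grip in N (left out, the last holds). Time passes only in rows, so rows that repeat a pose let the fingers close. It gives the time, the measured TCP pose, the force and the opening at its end, in the units of the state.
- status.get_obs(): the state, without advancing time (a new reading comes with each control period).
- read_camera(name): name is "side" or "top" or "wrist"; returns the picture (400x640x3 uint8, blue, green, red); there is no depth.
- camera_model(name): a dict with "fov_y" (degrees; the focal length in pixels is half the picture's height over the tangent of half this angle, whatever the lens; pixels are square), "cx", "cy" (the principal point, pixels), "k1" (the pictures are not rectified: a ray, as slopes to the right and down, at radius r is drawn at 1 + k1 r^2 times it, then the intrinsics apply), "R" (3x3) and "t" (3): a world point X has camera coordinates R X + t. Camera axes: x right, y down, z forward; pixel columns grow to the right and rows downward; lengths in m; the calibration is good to about 2 mm. A picture is of the moment at which its call begins: read the wrist's pose just before it. camera_model takes no time and is no camera call; for the wrist camera it gives the pose at the moment of the call.
- bot.hand_in(): hands the job in, once; it reports no verdict.
The state is a dict: "t": time; "q": joint angles; "joint_vel": joint speeds; "joint_torque": joint torques, N m; "eef_pos": TCP position; "tool_rot": TCP orientation; "contact_force": force on the tool from outside, world axes, zero at the start; "torque": the same for the moment, N m; "gripper_width": opening from 0.0 (shut) to 1.0 (fully open).
Only numpy, scipy, OpenCV 4.12 (cv2) and the standard library are available. Lean on these libraries where they do the work, as an engineer would, in place of code of your own. Each camera call takes 0.05 s, during which the arm holds its last target.

## Task

The small centrifuge rotor on the balancing stand is out of balance and nothing on it shows where. Turn it by hand to feel which side is heavy, bring that side straight down, and keep gripping the rotor there, at rest, for the technician to mark it: the program finishes while holding it. Leave everything else on the worktop where it is.

Things in the scene. Friction and masses are not known exactly. Their poses are not given: they have to be found in the camera images.
- stand: Grey balancing stand, fixed to the worktop. Origin under the rotor's middle, at worktop height; x along the axle, away from the rotor's front face (which looks towards the robot) to the bearing pillar behind it; z up. Foot plate 120 mm wide in y, x from -53 to +77 mm, 14 mm thick. Pillar behind the rotor from x = +34 to +68 mm, 34 mm wide, its bearing reaching 14 mm above the axle.
- axle (a point): Middle of the rotor, on the axle, 90 mm above the worktop; axes as the stand's. The rotor is an upright aluminium disc across the axle, 120 mm in diameter and 14 mm thick (x = -7 to +7 mm); a hub nut stands out 20 mm to the front. Six equal round turning pins (10 mm thick) stand out of the front face, 46 mm from the axle, every 60 degrees, from x = -7 to -43 mm.
- rotor (a joint): Rotor angle, rad; 0 = that pin on top; grows clockwise as seen from the front (top goes to -y of the stand). Turns round and round, no stops. Bearing drag of about 0.3 N m either way, so it stays where left. The heavy side pulls with 0.19 to 0.26 N m when level with the axle (helps going down, hinders coming up), less near top and bottom, none right there.
- pin (a point): Middle of the length (x = -26 mm) of one of the six pins: the one just clockwise, seen from the front, of a thin black line drawn on the disc between two pins. It turns with the rotor and serves only to follow the turning: it has no relation to the heavy side, which differs each time and cannot be seen. Pins near the top can be straddled or gripped from above.
- tip_box: Box of pipette tips, 68x118x65 mm, a bystander; origin under its centre.
- sample_cup_b: Sample cup with screw lid, 62 mm wide, 67 mm high, a bystander; origin under its centre.
- drop_amber: Small dropper bottle, 33 mm wide, 102 mm high, a bystander; origin under its centre.
- cell_counter: Cell counter with three keys, 70x123x44 mm, a bystander; origin under its centre.
- petri_0: Petri dish, 59 mm wide, 12 mm high, a bystander; origin under its centre.
- petri_1: Petri dish, 59 mm wide, 12 mm high, a bystander; origin under its centre.
- stain_a: Small round bottle, 34 mm wide, 67 mm high, a bystander; origin under its centre.

How it is judged:
At the end, for the whole second after the job is handed in: The rotor's heavy side is within 20 degrees of straight down, the rotor is at rest (below 0.1 rad/s) and the fingers still grip it with more than 2 N (z of plug_c0 in the frame of axle below -0.0357 m and contact force between the fingers and rotor above 2 N and velocity of joint rotor between -0.1 and 0.1 rad/s); the arm keeps its last pose, push and grip.
It fails at once if another thing on the worktop was shifted by more than 25 mm (distance of any of tip_box, sample_cup_b, drop_amber, cell_counter, petri_0, petri_1, stain_a from where it was at the start of the episode above 0.025 m).
It also fails if it takes over 72 s, if anything falls off the work surface, if the arm or the gripper's body presses on something with over 40 N, if the wrist force passes 120 N, or if a joint passes its speed limit or range.

## Working session

There is one attempt and no reset: what is moved stays moved. The work goes in short steps, Python scripts to look and compute and a tool call to move; the robot and the scene stay as the last step left them, time stands still between calls to the robot, and variables do not carry over. Pictures are saved under pics/ and viewed, and the job is handed in when it is done.

Besides the shell and the picture viewer there is one more tool, called after "Emit:" by a JSON object that holds its "fn" and its "kwargs". arm_command: Moves the arm, as the interface text tells. Its arguments: {"type":"object","properties":{"series":{"type":"array"},"squeeze":{"type":"number"}},"required":["series"]}

```bash
ls; mkdir -p pics
python3 - <<'E'
from station import status, read_camera, camera_model, bot
import cv2
o=status.get_obs(); print(o)
for n in ("side","top","wrist"):
    m=camera_model(n); print(n,m)
    cv2.imwrite(f"pics/{n}0.png",read_camera(n))
E
```

```text
pics
{'t': 0.0, 'q': array([-1.37309465,  0.4778196 ,  0.0223309 ,  1.55646218, -0.01144441,
        1.1092863 , -0.0830747 ]), 'joint_vel': array([ 0.00023437, -0.00117306, -0.00182075, -0.00155977, -0.00125355,
       -0.00199079,  0.00100782]), 'joint_torque': array([ 2.14898392e-05, -5.96457589e+01,  1.60799168e+00, -2.81193101e+01,
        1.23925443e-02,  9.61483049e-03,  1.19508738e-05]), 'eef_pos': array([0.20306635, 0.64314023, 0.24730792]), 'tool_rot': array([ 6.17461686e-04,  8.06529880e-01,  5.91192608e-01, -6.87081244e-04]), 'contact_force': array([ 0.11415846,  0.87887526, -0.27702949]), 'torque': array([0.02339574, 0.05200767, 0.00107164]), 'gripper_width': 0.9980186901868411}
side {'fov_y': 45.86891090502888, 'cx': 322.42847540574905, 'cy': 197.44745205991055, 'k1': -0.05808846136349104, 'R': array([[ 0.32302867, -0.94605436, -0.02517187],
       [-0.44070316, -0.12683292, -0.88864736],
       [ 0.83751609,  0.2981519 , -0.45789982]]), 't': array([-0.09939021,  0.3024384 ,  0.76314613])}
top {'fov_y': 42.17467382375468, 'cx': 318.300688741943, 'cy': 205.2356866138722, 'k1': -0.0067325186448502, 'R': array([[ 0.00764228, -0.99995968,  0.00471494],
       [-0.97871923, -0.00844669, -0.20503006],
       [ 0.20506162, -0.0030477 , -0.97874432]]), 't': array([0.03492635, 0.50772517, 1.38645555])}
wrist {'fov_y': 61.62779897676508, 'cx': 314.25020874814845, 'cy': 196.2320414989954, 'k1': -0.02473838840523297, 'R': array([[ 0.30081769,  0.95367958, -0.00199467],
       [ 0.91067577, -0.28663081,  0.29751036],
       [ 0.28315782, -0.09131288, -0.95471651]]), 't': array([-0.67335096, -0.03849884,  0.37956985])}
```

View pics/side0.png

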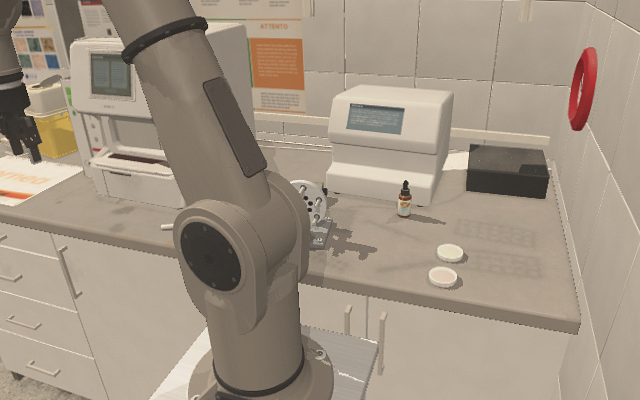

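View pics/top0.png

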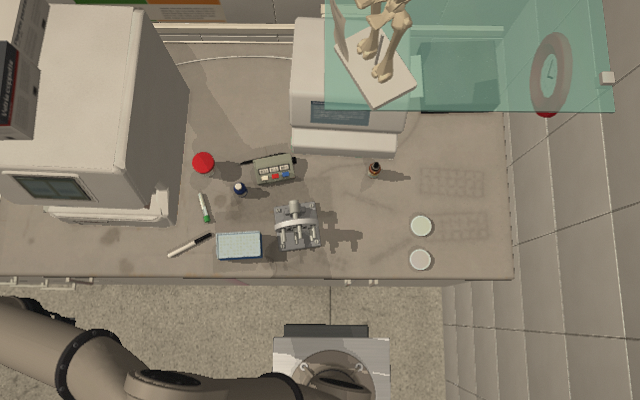

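Run:
```python
import cv2
a=cv2.imread("pics/top0.png")[170:280,190:350]; cv2.imwrite("pics/top0z.png",cv2.resize(a,None,fx=5,fy=5,interpolation=cv2.INTER_CUBIC))
a=cv2.imread("pics/side0.png")[160:270,270:360]; cv2.imwrite("pics/side0z.png",cv2.resize(a,None,fx=5,fy=5,interpolation=cv2.INTER_CUBIC))
```

```text
(no output)
```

View pics/top0z.png

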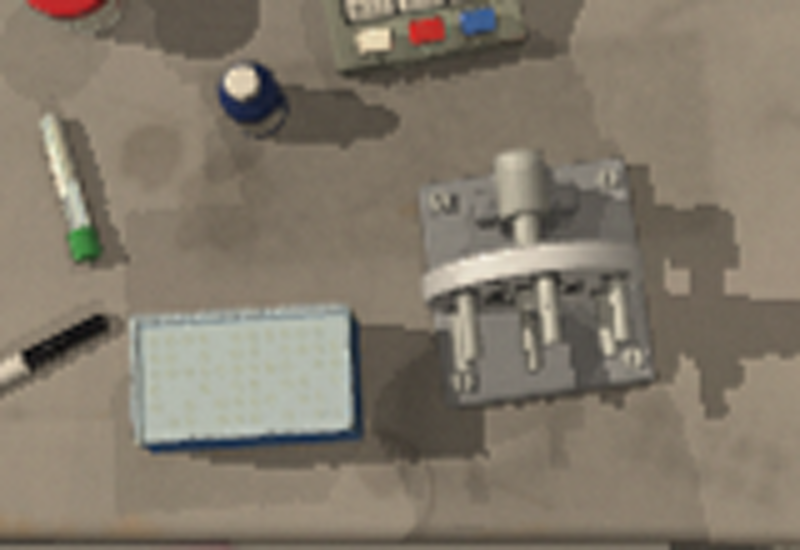

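View pics/side0z.png

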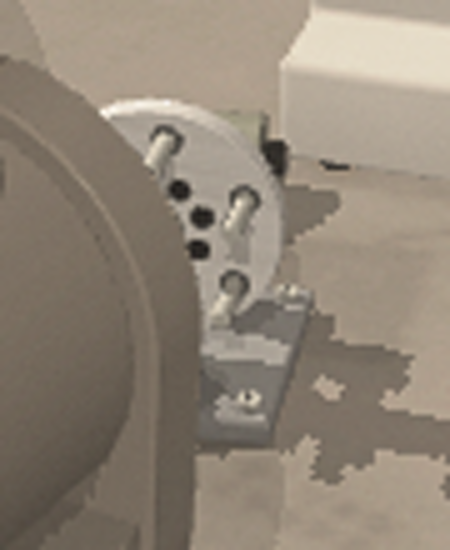

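View pics/wrist0.png

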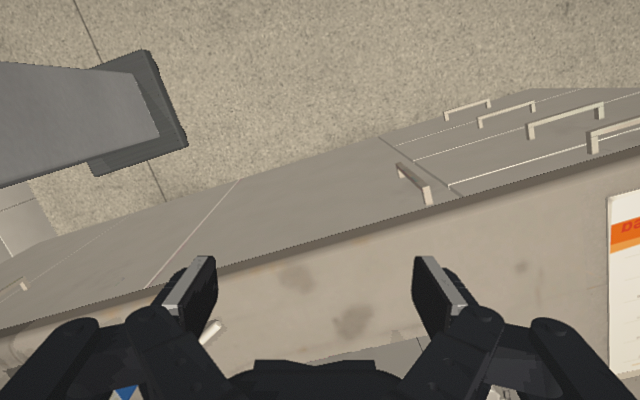

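```bash
cat > h.py <<'E'
import numpy as np
from station import camera_model
def K(m): f=200/np.tan(np.radians(m["fov_y"]/2)); return f
def ray(m,u,v):
    f=K(m); d=np.array([(u-m["cx"])/f,(v-m["cy"])/f]); s=d.copy()
    for _ in range(20): s=d/(1+m["k1"]*(s@s))
    R=np.array(m["R"]);t=np.array(m["t"])
    return -R.T@t, R.T@np.array([s[0],s[1],1])
def onz(m,u,v,z):
    c,d=ray(m,u,v); return c+d*(z-c[2])/d[2]
def onplane(m,u,v,p,n):
    c,d=ray(m,u,v); return c+d*(((p-c)@n)/(d@n))
def proj(m,X):
    p=np.array(m["R"])@X+np.array(m["t"]); s=p[:2]/p[2]; s=s*(1+m["k1"]*(s@s)); return s*K(m)+[m["cx"],m["cy"]]
E
python3 - <<'E'
from h import *
m=camera_model("top")
P=[onz(m,190+x/5,170+y/5,0.014) for x,y in [(422,187),(622,158),(655,378),(455,405)]]
P=np.array(P);print(P.round(4))
print([np.linalg.norm(P[i]-P[(i+1)%4]).round(4) for i in range(4)])
ax=(P[0]+P[1]-P[2]-P[3])/2; ax/=np.linalg.norm(ax); ay=(P[0]+P[3]-P[1]-P[2])/2
print(np.arctan2(ax[1],ax[0]),np.arctan2(-ay[0],ay[1]))
yaw=np.arctan2(ax[1],ax[0]); yaw=(yaw+np.arctan2(-ay[0],ay[1]))/2
X=np.array([np.cos(yaw),np.sin(yaw),0]);Y=np.array([-np.sin(yaw),np.cos(yaw),0])
O=P.mean(0)-0.012*X; O[2]=0
print("yaw",yaw,"O",O)
# pin tips in the plane x=-43 mm
n=X; p0=O-0.043*X
for x,y in [(466,370),(548,340),(610,350),(530,368)]:
    q=onplane(m,190+x/5,170+y/5,p0,n)-O; q=np.array([q@X,q@Y,q[2]-.09])
    print(q.round(4),np.hypot(q[1],q[2]),np.degrees(np.arctan2(-q[1],q[2])))
# side camera: base of pins on disc face x=-7
s=camera_model("side")
for x,y in [(167,138),(246,198),(235,283)]:
    q=onplane(s,270+x/5,160+y/5,O-0.007*X,n)-O; q=np.array([q@X,q@Y,q[2]-.09])
    print(q.round(4),np.hypot(q[1],q[2]),np.degrees(np.arctan2(-q[1],q[2])))
E
```

```text
[[0.5081 0.1639 0.014 ]
 [0.526  0.0501 0.014 ]
 [0.3999 0.0305 0.014 ]
 [0.3838 0.1423 0.014 ]]
[np.float64(0.1151), np.float64(0.1276), np.float64(0.113), np.float64(0.1262)]
0.1631767586797703 0.14962156429451495
yaw 0.1563991614871426 O [0.44259498 0.09482642 0.        ]
[-0.043   0.044   0.0016] 0.044005588025050155 -87.87495937884982
[-0.043  -0.002   0.0659] 0.06597038971042135 1.7264059880031941
[-0.043  -0.0333 -0.0033] 0.033444424465813444 95.68812533554464
[-0.043   0.0107 -0.0271] 0.029151719256072038 -158.37269810461083
[-0.007  -0.0069  0.0469] 0.04744616138781265 8.377263720361132
[-0.007  -0.0432  0.018 ] 0.04680178985489685 67.36646715325566
[-0.007  -0.0366 -0.0279] 0.0460094528254018 127.36432986200626
```

Emit:
{"fn": "arm_command", "kwargs": {"series": [[85, [-45, 36, 0], -0.05], [85, [-90, 73, 0], -0.1], [85, [-135, 109, 0], -0.15], [85, [-180, 145, 0], -0.2], [85, [-225, 182, 0], -0.25], [85, [-270, 218, 0], -0.3], [85, [-315, 254, 0], -0.38], [85, [-360, 290, 0], -0.46]], "squeeze": 20}}

```text
t: 1.15
eef_pos: [0.3717, 0.2112, 0.2484]
tool_rot: [-0.0, 0.65, 0.76, 0.0]
contact_force: [0.7, 0.8, 0.8]
gripper_width: 0.998
```

Emit:
{"fn": "arm_command", "kwargs": {"series": [[60, [-45, 10, 5], 0], [50, [-90, 20, 10], 0], [40, [-133, 30, 20], 0], [40, [-133, 30, 25], 0], [40, [-133, 30, 25], 0]]}}

```text
t: 1.78
eef_pos: [0.4209, 0.0867, 0.2229]
tool_rot: [-0.0, 0.651, 0.759, -0.0]
contact_force: [-0.1, 1.2, 0.2]
gripper_width: 0.468
```

Run:
```python
from station import status, read_camera
import cv2,json
from h import *
o=status.get_obs(); print(o["eef_pos"],o["contact_force"],o["torque"],o["gripper_width"],o["t"])
m=camera_model("wrist"); im=read_camera("wrist"); cv2.imwrite("pics/w1.png",im)
print(m)
cv2.imwrite("pics/top1.png",cv2.resize(read_camera("top")[150:290,190:390],None,fx=4,fy=4,interpolation=cv2.INTER_CUBIC))
cv2.imwrite("pics/side1.png",read_camera("side"))
```

```text
[0.4209381  0.08668082 0.22291348] [-0.0517003   1.22803577  0.15737362] [-0.00068404  0.0465524   0.01794534] 0.4677149452297386 1.775
{'fov_y': 61.62779897676508, 'cx': 314.25020874814845, 'cy': 196.2320414989954, 'k1': -0.02473838840523297, 'R': array([[-1.53853383e-01,  9.88093674e-01, -1.64845698e-04],
       [ 9.43730134e-01,  1.46995081e-01,  2.96253068e-01],
       [ 2.92750014e-01,  4.54239668e-02, -9.55109466e-01]]), 't': array([-0.02039832, -0.44010189,  0.22793884])}
```

View pics/w1.png

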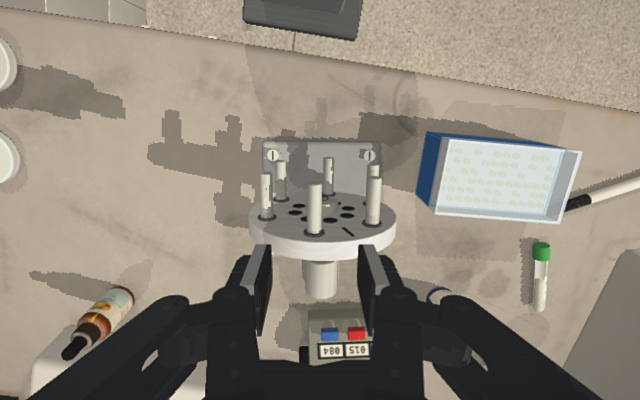

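View pics/side1.png

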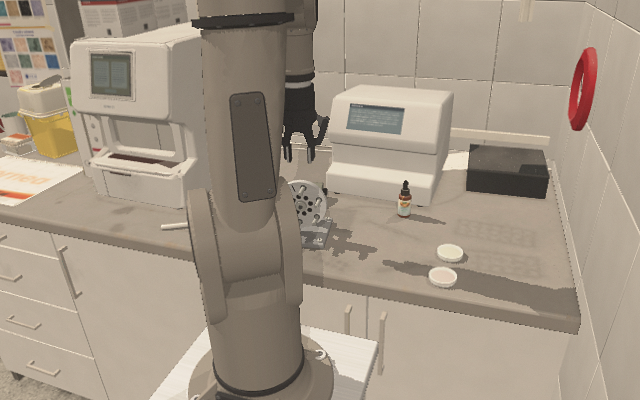

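Run:
```python
from h import *
import cv2
m={'fov_y': 61.62779897676508, 'cx': 314.25020874814845, 'cy': 196.2320414989954, 'k1': -0.02473838840523297, 'R': np.array([[-1.53853383e-01,  9.88093674e-01, -1.64845698e-04],
       [ 9.43730134e-01,  1.46995081e-01,  2.96253068e-01],
       [ 2.92750014e-01,  4.54239668e-02, -9.55109466e-01]]), 't':np.array([-0.02039832, -0.44010189,  0.22793884])}
yaw=.1564;X=np.array([np.cos(yaw),np.sin(yaw),0]);Y=np.array([-np.sin(yaw),np.cos(yaw),0]);O=np.array([.4426,.0948,0])
for d,L in [(-.007,[(314,233),(266,216),(374,223)]),(-.043,[(315,184),(266,174),(374,178),(329,158),(281,164)])]:
  for u,v in L:
    q=onplane(m,u,v,O+d*X,X)-O; q=np.array([q@X,q@Y,q[2]-.09]); print(q.round(4),np.hypot(q[1],q[2]).round(4),np.degrees(np.arctan2(-q[1],q[2])).round(1))
P=[onz(m,u,v,.014) for u,v in [(264,141),(381,142)]]; print(P,[((p-O)@X,(p-O)@Y) for p in P])
im=cv2.imread("pics/w1.png")[120:270,230:410]; cv2.imwrite("pics/w1z.png",cv2.resize(im,None,fx=4,fy=4,interpolation=cv2.INTER_CUBIC))
```

```text
[-0.007  -0.0053  0.0462] 0.0465 6.6
[-0.007  -0.0428  0.013 ] 0.0447 73.1
[-0.007   0.0389  0.028 ] 0.0479 -54.2
[-0.043  -0.0046  0.0508] 0.051 5.2
[-0.043  -0.0398  0.023 ] 0.046 60.0
[-0.043   0.0358  0.0353] 0.0503 -45.4
[-0.043   0.0081 -0.038 ] 0.0388 -168.0
[-0.043  -0.0323 -0.0122] 0.0345 110.6
[array([0.39877897, 0.03220742, 0.014     ]), array([0.3818351 , 0.14730599, 0.014     ])] [(np.float64(-0.053035785314853326), np.float64(-0.055002903264391535)), (np.float64(-0.05184473099694739), np.float64(0.06133005676765999))]
```

View pics/w1z.png

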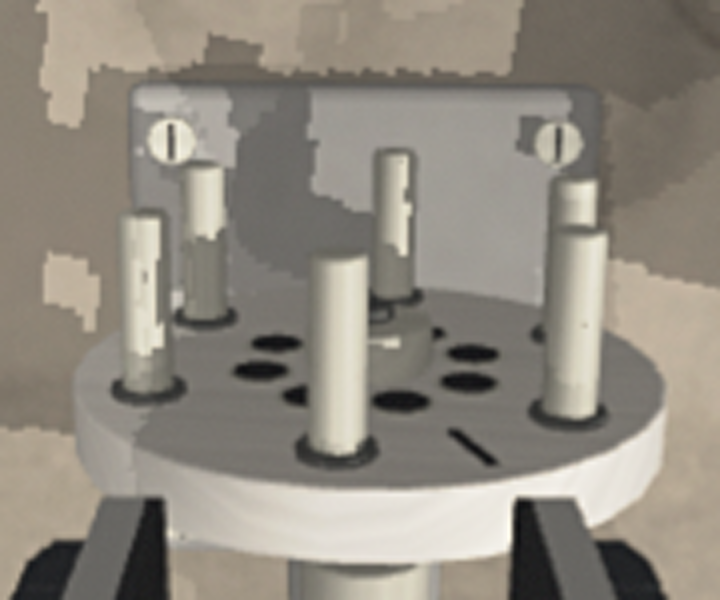

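Emit:
{"fn": "arm_command", "kwargs": {"series": [[30, [0, 0, 25], 0], [30, [0, 0, 50], 0], [30, [0, 0, 75], 0], [30, [0, 0, 89], 0], [30, [0, 0, 89], 0], [30, [0, 0, 89], 0]], "squeeze": 30}}

```text
t: 2.68
eef_pos: [0.422, 0.0866, 0.135]
tool_rot: [0.0, 0.65, 0.76, 0.001]
contact_force: [0.2, -0.2, 0.6]
gripper_width: 0.354
```

```bash
cat > s.py <<'E'
from station import status
import numpy as np
yaw=.1564;X=np.array([np.cos(yaw),np.sin(yaw),0]);Y=np.array([-np.sin(yaw),np.cos(yaw),0]);O=np.array([.4423,.0968,0.09])
o=status.get_obs(); p=o["eef_pos"]-O; f=o["contact_force"]
y=p@Y; z=p[2]+.002
print("t",o["t"],"stand",round(p@X,4),round(y,4),round(z,4),"phi",np.degrees(np.arctan2(-y,z)).round(1),"r",np.hypot(y,z).round(4),"F",(f@X).round(2),(f@Y).round(2),f[2].round(2),"w",o["gripper_width"],"tq",np.round(o["torque"],3))
# torque hand exerts clockwise: hand force = -f ; cw positive (top to -y)
Fy,Fz=-(f@Y),-f[2]; print("Tcw by hand",round(-(Fy*z)+Fz*y,4))
E
python3 s.py;  python3 - <<'E'
from station import read_camera
import cv2
cv2.imwrite("pics/w2.png",read_camera("wrist"))
E
```

```text
t 2.675 stand -0.0217 -0.0069 0.047 phi 8.3 r 0.0475 F 0.13 -0.24 0.61 w 0.35376376767127327 tq [ 0.013 -0.023  0.004]
Tcw by hand -0.007
```

View pics/w2.png

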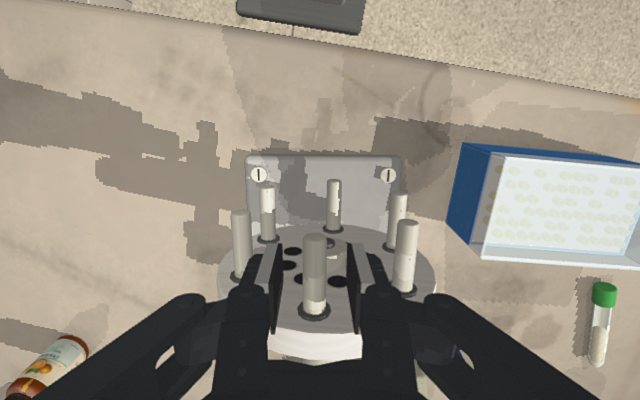

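Emit:
{"fn": "arm_command", "kwargs": {"series": [[6, [0, 0, 0], 0], [6, [0, 0, 0], 0], [6, [0, 0, 0], 0], [6, [0, 0, 0], 0]], "squeeze": 30}}

```text
t: 3.22
eef_pos: [0.4219, 0.0865, 0.135]
tool_rot: [0.0, 0.651, 0.759, 0.001]
contact_force: [-1.4, -0.6, 6.6]
gripper_width: 0.103
```

```bash
python3 s.py
```

```text
t 3.225 stand -0.0217 -0.007 0.047 phi 8.5 r 0.0475 F -1.47 -0.33 6.55 w 0.10301483681822586 tq [ 0.01   0.234 -0.005]
Tcw by hand 0.0304
```

Emit:
{"fn": "arm_command", "kwargs": {"series": [[6, [-3.9, 0, 0.8], 0], [6, [-7.8, 0, 1.9], 0], [6, [-11.5, 0, 3.3], 0], [6, [-15.2, 0, 5.1], 0]]}}

```text
t: 3.72
eef_pos: [0.4239, 0.073, 0.1296]
tool_rot: [-0.001, 0.65, 0.76, 0.001]
contact_force: [-2.1, 6.8, 3.1]
gripper_width: 0.106
```

```bash
python3 s.py
```

```text
t 3.725 stand -0.0219 -0.0206 0.0416 phi 26.4 r 0.0464 F -0.96 7.08 3.09 w 0.10646836821637981 tq [ 1.488  0.387 -0.121]
Tcw by hand 0.3584
```

Emit:
{"fn": "arm_command", "kwargs": {"series": [[6, [-3.4, 0, 2.1], 0], [6, [-6.7, 0, 4.4], 0], [6, [-9.7, 0, 7.1], 0], [6, [-12.5, 0, 10.0], 0]]}}

```text
t: 4.22
eef_pos: [0.4258, 0.0608, 0.1196]
tool_rot: [-0.001, 0.65, 0.76, 0.001]
contact_force: [-3.0, 6.5, 6.9]
gripper_width: 0.102
```

```bash
python3 s.py
```

```text
t 4.225 stand -0.0219 -0.033 0.0316 phi 46.3 r 0.0457 F -1.94 6.85 6.9 w 0.10183566706093795 tq [ 1.645  0.671 -0.093]
Tcw by hand 0.4444
```

Emit:
{"fn": "arm_command", "kwargs": {"series": [[6, [2.8, 0, -2.9], 0], [6, [5.8, 0, -5.5], 0], [6, [9.1, 0, -7.9], 0], [6, [12.5, 0, -10.0], 0]]}}

```text
t: 4.72
eef_pos: [0.4241, 0.0708, 0.1283]
tool_rot: [0.001, 0.651, 0.759, -0.0]
contact_force: [6.4, -2.4, -17.7]
gripper_width: 0.102
```

```bash
python3 s.py
```

```text
t 4.725 stand -0.022 -0.0229 0.0403 phi 29.6 r 0.0463 F 5.94 -3.4 -17.67 w 0.10172984478440548 tq [-0.545 -1.551 -0.064]
Tcw by hand -0.541
```

Emit:
{"fn": "arm_command", "kwargs": {"series": [[6, [3.6, 0, -1.8], 0], [6, [7.4, 0, -3.2], 0], [6, [11.2, 0, -4.3], 0], [6, [15.2, 0, -5.1], 0]]}}

```text
t: 5.22
eef_pos: [0.4224, 0.083, 0.1341]
tool_rot: [0.002, 0.652, 0.759, -0.001]
contact_force: [6.3, -12.7, -4.1]
gripper_width: 0.103
```

```bash
python3 s.py
```

```text
t 5.225 stand -0.0218 -0.0105 0.0461 phi 12.9 r 0.0473 F 4.21 -13.52 -4.14 w 0.10262089755797439 tq [-2.798 -1.254 -0.032]
Tcw by hand -0.6669
```

Emit:
{"fn": "arm_command", "kwargs": {"series": [[6, [4.0, 0, -0.4], 0], [6, [8.0, 0, -0.5], 0], [6, [12.0, 0, -0.2], 0], [6, [16.0, 0, 0.4], 0]]}}

```text
t: 5.72
eef_pos: [0.4202, 0.0982, 0.1346]
tool_rot: [0.002, 0.652, 0.758, -0.001]
contact_force: [2.1, -14.8, 12.2]
gripper_width: 0.104
```

```bash
python3 s.py
```

```text
t 5.725 stand -0.0216 0.0049 0.0466 phi -6.0 r 0.0469 F -0.2 -14.98 12.18 w 0.10433919894108971 tq [-3.35  -0.322 -0.01 ]
Tcw by hand -0.7574
```

Emit:
{"fn": "arm_command", "kwargs": {"series": [[6, [3.9, 0, 1.0], 0], [6, [7.7, 0, 2.3], 0], [6, [11.4, 0, 3.9], 0], [6, [14.9, 0, 5.9], 0]]}}

```text
t: 6.22
eef_pos: [0.418, 0.1136, 0.1287]
tool_rot: [0.002, 0.652, 0.758, -0.0]
contact_force: [2.2, -11.3, 9.7]
gripper_width: 0.104
```

```bash
python3 s.py
```

```text
t 6.225 stand -0.0214 0.0204 0.0407 phi -26.7 r 0.0455 F 0.37 -11.46 9.74 w 0.10351580755523396 tq [-2.522 -0.427 -0.06 ]
Tcw by hand -0.6652
```

Emit:
{"fn": "arm_command", "kwargs": {"series": [[6, [3.3, 0, 2.2], 0], [6, [6.5, 0, 4.8], 0], [6, [9.3, 0, 7.6], 0]]}}

```text
t: 6.6
eef_pos: [0.4166, 0.1231, 0.1211]
tool_rot: [0.001, 0.652, 0.758, -0.0]
contact_force: [2.3, -10.1, 5.2]
gripper_width: 0.103
```

```bash
python3 s.py
```

```text
t 6.6 stand -0.0213 0.03 0.0331 phi -42.2 r 0.0447 F 0.68 -10.31 5.22 w 0.10261242819123785 tq [-2.505 -0.468 -0.042]
Tcw by hand -0.4977
```

Emit:
{"fn": "arm_command", "kwargs": {"series": [[6, [-2.9, 0, -2.8], 0], [6, [-6.0, 0, -5.3], 0], [6, [-9.3, 0, -7.6], 0], [6, [-12.8, 0, -9.5], 0]]}}

```text
t: 7.1
eef_pos: [0.4181, 0.1124, 0.1293]
tool_rot: [0.001, 0.651, 0.759, 0.0]
contact_force: [5.2, -0.4, -13.5]
gripper_width: 0.1
```

```bash
python3 s.py
```

```text
t 7.1 stand -0.0215 0.0191 0.0413 phi -24.9 r 0.0455 F 5.1 -1.22 -13.5 w 0.09981619773658489 tq [-0.132 -1.205 -0.085]
Tcw by hand 0.2079
```

Emit:
{"fn": "arm_command", "kwargs": {"series": [[6, [-3.7, 0, -1.6], 0], [6, [-7.5, 0, -2.9], 0], [6, [-11.4, 0, -3.9], 0], [6, [-15.3, 0, -4.5], 0]]}}

```text
t: 7.6
eef_pos: [0.4201, 0.0993, 0.1344]
tool_rot: [-0.0, 0.65, 0.76, 0.001]
contact_force: [2.8, 5.7, -5.2]
gripper_width: 0.099
```

```bash
python3 s.py
```

```text
t 7.6 stand -0.0216 0.0059 0.0464 phi -7.3 r 0.0468 F 3.7 5.19 -5.24 w 0.09915336463065658 tq [ 1.245 -0.348 -0.082]
Tcw by hand 0.2716
```

Emit:
{"fn": "arm_command", "kwargs": {"series": [[6, [-4.0, 0, -0.3], 0], [6, [-8.0, 0, -0.2], 0], [6, [-12.0, 0, 0.2], 0], [6, [-15.9, 0, 1.0], 0]]}}

```text
t: 8.1
eef_pos: [0.4225, 0.0844, 0.1341]
tool_rot: [-0.0, 0.65, 0.76, 0.001]
contact_force: [-3.4, 4.5, 12.7]
gripper_width: 0.106
```

```bash
python3 s.py
```

```text
t 8.1 stand -0.0215 -0.0092 0.0461 phi 11.3 r 0.047 F -2.71 4.96 12.67 w 0.105676419822972 tq [ 0.901  0.614 -0.06 ]
Tcw by hand 0.3453
```

Emit:
{"fn": "arm_command", "kwargs": {"series": [[6, [-3.9, 0, 1.1], 0], [6, [-7.6, 0, 2.6], 0], [6, [-11.2, 0, 4.3], 0], [6, [-14.7, 0, 6.4], 0]]}}

```text
t: 8.6
eef_pos: [0.4246, 0.0699, 0.1276]
tool_rot: [-0.001, 0.65, 0.76, 0.001]
contact_force: [-2.0, 3.0, 8.5]
gripper_width: 0.105
```

```bash
python3 s.py
```

```text
t 8.6 stand -0.0217 -0.0238 0.0396 phi 31.1 r 0.0462 F -1.51 3.29 8.52 w 0.10519814977496605 tq [ 0.633  0.523 -0.052]
Tcw by hand 0.3332
```

Emit:
{"fn": "arm_command", "kwargs": {"series": [[6, [-3.3, 0, 2.4], 0], [6, [-6.3, 0, 5.0], 0], [6, [-9.1, 0, 7.9], 0]]}}

```text
t: 8.98
eef_pos: [0.426, 0.0607, 0.1197]
tool_rot: [-0.0, 0.65, 0.76, 0.001]
contact_force: [-1.9, 8.1, 2.7]
gripper_width: 0.1
```

```bash
python3 s.py
```

```text
t 8.975 stand -0.0217 -0.0331 0.0317 phi 46.2 r 0.0458 F -0.66 8.33 2.65 w 0.09985344530140912 tq [ 1.973  0.339 -0.04 ]
Tcw by hand 0.3516
```

Emit:
{"fn": "arm_command", "kwargs": {"series": [[30, [0, 0, 0], 0], [30, [0, 0, 0], 0], [30, [0, 0, -20], 0], [30, [0, 0, -45], 0], [30, [0, 0, -70], 0], [30, [20, 0, -70], 0], [30, [45, 0, -70], 0], [30, [45, 0, -70], 0]], "squeeze": 20}}

```text
t: 9.98
eef_pos: [0.4185, 0.1047, 0.1892]
tool_rot: [-0.0, 0.649, 0.76, 0.0]
contact_force: [0.3, 0.6, -0.2]
gripper_width: 0.352
```

```bash
python3 s.py
python3 - <<'E'
from station import read_camera
import cv2,pickle
from h import *
yaw=.1564;X=np.array([np.cos(yaw),np.sin(yaw),0]);Y=np.array([-np.sin(yaw),np.cos(yaw),0]);O=np.array([.4423,.0968,0.09])
m=camera_model("wrist"); im=read_camera("wrist"); cv2.imwrite("pics/w3.png",im)
pickle.dump(m,open("m3.pkl","wb"))
for a in (-14,46,-74): 
  for d in (-.007,-.043):
    p=O+d*X+.046*(-np.sin(np.radians(a))*Y+np.cos(np.radians(a))*np.array([0,0,1])); print(a,d,proj(m,p).round(1))
E
```

```text
t 9.975 stand -0.0222 0.0115 0.1012 phi -6.5 r 0.1018 F 0.43 0.5 -0.17 w 0.3520783112319397 tq [-0.036  0.002 -0.011]
Tcw by hand 0.052
-14 -0.007 [314.3 254. ]
-14 -0.043 [314.3 196. ]
46 -0.007 [244.1 244.6]
46 -0.043 [240.4 189.7]
-74 -0.007 [362.6 232.4]
-74 -0.043 [365.  181.5]
```

View pics/w3.png

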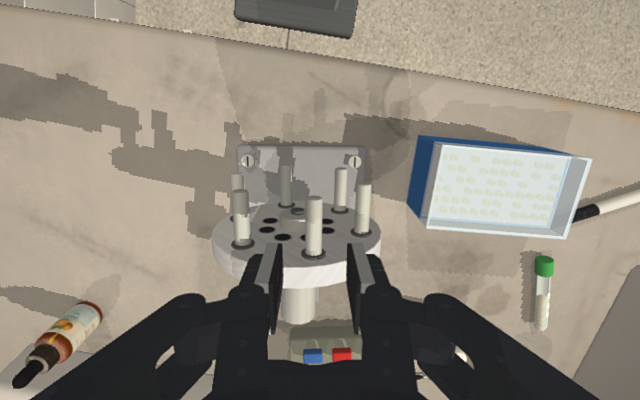

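Emit:
{"fn": "arm_command", "kwargs": {"series": [[30, [0, 0, 25], 0], [30, [0, 0, 45], 0], [30, [0, 0, 56], 0], [30, [0, 0, 56], 0], [6, [0, 0, 56], 0], [6, [0, 0, 56], 0], [6, [0, 0, 56], 0], [6, [0, 0, 56], 0]], "squeeze": 20}}

```text
t: 11.02
eef_pos: [0.4192, 0.1036, 0.1337]
tool_rot: [0.0, 0.651, 0.759, 0.001]
contact_force: [-0.6, 0.2, 6.6]
gripper_width: 0.108
```

```bash
python3 s.py
```

```text
t 11.025 stand -0.0217 0.0103 0.0457 phi -12.7 r 0.0469 F -0.56 0.3 6.58 w 0.10821585084845035 tq [-0.148  0.252 -0.097]
Tcw by hand -0.0541
```

Emit:
{"fn": "arm_command", "kwargs": {"series": [[6, [-4.0, 0, -0.7], 0], [6, [-7.9, 0, -1.1], 0], [6, [-12.0, 0, -1.2], 0], [6, [-16.0, 0, -0.8], 0]]}}

```text
t: 11.52
eef_pos: [0.4215, 0.0899, 0.1345]
tool_rot: [-0.001, 0.65, 0.76, 0.001]
contact_force: [-3.7, 7.6, 9.8]
gripper_width: 0.106
```

```bash
python3 s.py
```

```text
t 11.525 stand -0.0216 -0.0036 0.0465 phi 4.4 r 0.0467 F -2.44 8.05 9.85 w 0.10551488395103271 tq [ 1.627  0.834 -0.104]
Tcw by hand 0.4094
```

Emit:
{"fn": "arm_command", "kwargs": {"series": [[6, [-4.0, 0, 0.7], 0], [6, [-7.8, 0, 1.7], 0]]}}

```text
t: 11.78
eef_pos: [0.4227, 0.0822, 0.1327]
tool_rot: [-0.001, 0.65, 0.76, 0.001]
contact_force: [-1.8, 8.3, 3.2]
gripper_width: 0.109
```

```bash
python3 s.py
```

```text
t 11.775 stand -0.0217 -0.0114 0.0447 phi 14.3 r 0.0462 F -0.45 8.43 3.22 w 0.10887804448408762 tq [ 1.904  0.518 -0.086]
Tcw by hand 0.4138
```

Emit:
{"fn": "arm_command", "kwargs": {"series": [[6, [-3.8, 0, 1.3], 0], [6, [-7.4, 0, 3.0], 0]]}}

```text
t: 12.02
eef_pos: [0.4238, 0.0749, 0.1297]
tool_rot: [-0.001, 0.65, 0.76, 0.001]
contact_force: [-2.3, 8.0, 7.1]
gripper_width: 0.105
```

```bash
python3 s.py
```

```text
t 12.025 stand -0.0217 -0.0187 0.0417 phi 24.2 r 0.0457 F -1.05 8.28 7.11 w 0.10491440710982515 tq [ 1.827  0.617 -0.067]
Tcw by hand 0.479
```

Emit:
{"fn": "arm_command", "kwargs": {"series": [[6, [-3.5, 0, 2.0], 0], [6, [-6.8, 0, 4.3], 0], [6, [-9.9, 0, 6.8], 0], [6, [-12.8, 0, 9.6], 0]]}}

```text
t: 12.52
eef_pos: [0.4257, 0.0624, 0.1201]
tool_rot: [-0.001, 0.65, 0.76, 0.001]
contact_force: [-2.5, 10.1, 4.9]
gripper_width: 0.109
```

```bash
python3 s.py
```

```text
t 12.525 stand -0.0218 -0.0314 0.0321 phi 44.4 r 0.0449 F -0.94 10.39 4.87 w 0.10945570691424839 tq [ 2.271  0.661 -0.132]
Tcw by hand 0.4867
```

Emit:
{"fn": "arm_command", "kwargs": {"series": [[6, [2.9, 0, -2.8], 0], [6, [6.0, 0, -5.4], 0], [6, [9.3, 0, -7.6], 0], [6, [12.8, 0, -9.6], 0]]}}

```text
t: 13.02
eef_pos: [0.424, 0.0727, 0.1285]
tool_rot: [0.001, 0.65, 0.76, 0.0]
contact_force: [5.5, 0.4, -15.2]
gripper_width: 0.109
```

```bash
python3 s.py
```

```text
t 13.025 stand -0.0218 -0.021 0.0405 phi 27.4 r 0.0457 F 5.45 -0.46 -15.2 w 0.1087592239497549 tq [ 0.073 -1.255  0.02 ]
Tcw by hand -0.3377
```

Emit:
{"fn": "arm_command", "kwargs": {"series": [[6, [3.6, 0, -1.7], 0], [6, [7.4, 0, -3.0], 0]]}}

```text
t: 13.28
eef_pos: [0.4231, 0.0789, 0.1317]
tool_rot: [0.001, 0.651, 0.759, -0.0]
contact_force: [5.6, -4.9, -9.7]
gripper_width: 0.102
```

```bash
python3 s.py
```

```text
t 13.275 stand -0.0218 -0.0147 0.0437 phi 18.6 r 0.0461 F 4.74 -5.7 -9.75 w 0.10211304645649938 tq [-1.01  -1.167 -0.07 ]
Tcw by hand -0.3926
```

Emit:
{"fn": "arm_command", "kwargs": {"series": [[6, [3.8, 0, -1.0], 0], [6, [7.8, 0, -1.7], 0]]}}

```text
t: 13.52
eef_pos: [0.4222, 0.0853, 0.1338]
tool_rot: [0.002, 0.651, 0.759, -0.0]
contact_force: [4.3, -8.7, 0.1]
gripper_width: 0.104
```

```bash
python3 s.py
```

```text
t 13.525 stand -0.0216 -0.0082 0.0458 phi 10.2 r 0.0466 F 2.93 -9.28 0.12 w 0.10441419623949985 tq [-1.977 -0.842 -0.041]
Tcw by hand -0.4246
```

Emit:
{"fn": "arm_command", "kwargs": {"series": [[6, [4.0, 0, -0.3], 0], [6, [8.0, 0, -0.3], 0], [6, [12.0, 0, 0.1], 0], [6, [16.0, 0, 0.8], 0]]}}

```text
t: 14.02
eef_pos: [0.42, 0.1006, 0.1336]
tool_rot: [0.002, 0.652, 0.759, -0.0]
contact_force: [2.4, -11.0, 4.5]
gripper_width: 0.105
```

```bash
python3 s.py
```

```text
t 14.025 stand -0.0215 0.0072 0.0456 phi -9.0 r 0.0462 F 0.63 -11.22 4.55 w 0.10505048990744088 tq [-2.336 -0.606 -0.067]
Tcw by hand -0.545
```

Emit:
{"fn": "arm_command", "kwargs": {"series": [[6, [3.8, 0, 1.1], 0], [6, [7.6, 0, 2.5], 0], [6, [11.3, 0, 4.2], 0], [6, [14.7, 0, 6.2], 0]]}}

```text
t: 14.52
eef_pos: [0.4178, 0.1152, 0.1274]
tool_rot: [0.002, 0.652, 0.759, -0.0]
contact_force: [1.4, -9.7, 12.1]
gripper_width: 0.105
```

```bash
python3 s.py
```

```text
t 14.525 stand -0.0213 0.0219 0.0394 phi -29.1 r 0.0451 F -0.08 -9.76 12.09 w 0.1050240653949538 tq [-2.094 -0.284 -0.07 ]
Tcw by hand -0.65
```

Emit:
{"fn": "arm_command", "kwargs": {"series": [[6, [3.3, 0, 2.3], 0], [6, [6.3, 0, 4.9], 0]]}}

```text
t: 14.78
eef_pos: [0.4169, 0.1214, 0.1225]
tool_rot: [0.002, 0.652, 0.759, -0.0]
contact_force: [2.8, -10.2, 6.7]
gripper_width: 0.11
```

```bash
python3 s.py
```

```text
t 14.775 stand -0.0213 0.0282 0.0345 phi -39.3 r 0.0446 F 1.15 -10.52 6.75 w 0.10980514916998199 tq [-2.249 -0.418 -0.043]
Tcw by hand -0.5537
```

Cw sweep back.

Emit:
{"fn": "arm_command", "kwargs": {"series": [[6, [-3.0, 0, -2.6], 0], [6, [-6.3, 0, -4.9], 0], [6, [-9.8, 0, -6.9], 0], [6, [-13.4, 0, -8.6], 0]]}}

```text
t: 15.28
eef_pos: [0.4184, 0.1107, 0.1301]
tool_rot: [0.001, 0.651, 0.759, 0.001]
contact_force: [4.9, 1.7, -11.2]
gripper_width: 0.105
```

```bash
python3 s.py
```

```text
t 15.275 stand -0.0215 0.0174 0.0421 phi -22.4 r 0.0456 F 5.13 0.91 -11.16 w 0.1049688541171568 tq [ 0.428 -0.995 -0.099]
Tcw by hand 0.2326
```

Emit:
{"fn": "arm_command", "kwargs": {"series": [[6, [-3.8, 0, -1.4], 0], [6, [-7.7, 0, -2.5], 0], [6, [-11.6, 0, -3.2], 0]]}}

```text
t: 15.65
eef_pos: [0.4199, 0.101, 0.1339]
tool_rot: [-0.0, 0.65, 0.76, 0.001]
contact_force: [-0.1, 7.5, 0.6]
gripper_width: 0.104
```

```bash
python3 s.py
```

```text
t 15.65 stand -0.0215 0.0076 0.0459 phi -9.4 r 0.0465 F 1.09 7.39 0.64 w 0.10362286363721679 tq [ 1.491 -0.081 -0.066]
Tcw by hand 0.3343
```

Emit:
{"fn": "arm_command", "kwargs": {"series": [[6, [-4.0, 0, -0.4], 0], [6, [-8.0, 0, -0.4], 0], [6, [-12.0, 0, -0.1], 0]]}}

```text
t: 16.02
eef_pos: [0.4216, 0.09, 0.1345]
tool_rot: [-0.001, 0.65, 0.76, 0.002]
contact_force: [-1.2, 8.2, 3.4]
gripper_width: 0.105
```

```bash
python3 s.py
```

```text
t 16.025 stand -0.0215 -0.0035 0.0465 phi 4.3 r 0.0467 F 0.08 8.25 3.42 w 0.10483574416294685 tq [ 1.822  0.382 -0.087]
Tcw by hand 0.3962
```

Emit:
{"fn": "arm_command", "kwargs": {"series": [[6, [-4.0, 0, 0.7], 0], [6, [-7.8, 0, 1.7], 0], [6, [-11.6, 0, 3.0], 0]]}}

```text
t: 16.4
eef_pos: [0.4234, 0.0785, 0.1316]
tool_rot: [-0.001, 0.65, 0.76, 0.002]
contact_force: [-3.0, 7.5, 7.1]
gripper_width: 0.103
```

```bash
python3 s.py
```

```text
t 16.4 stand -0.0215 -0.0151 0.0436 phi 19.2 r 0.0461 F -1.82 7.87 7.12 w 0.10278296777521446 tq [ 1.643  0.696 -0.052]
Tcw by hand 0.4507
```

Emit:
{"fn": "arm_command", "kwargs": {"series": [[6, [-3.6, 0, 1.7], 0], [6, [-7.2, 0, 3.6], 0], [6, [-10.5, 0, 5.9], 0]]}}

```text
t: 16.77
eef_pos: [0.425, 0.0683, 0.1256]
tool_rot: [-0.001, 0.65, 0.76, 0.001]
contact_force: [-2.2, 10.8, 2.2]
gripper_width: 0.106
```

```bash
python3 s.py
```

```text
t 16.775 stand -0.0216 -0.0255 0.0376 phi 34.2 r 0.0454 F -0.49 10.97 2.17 w 0.1063567956728005 tq [ 2.298  0.503 -0.059]
Tcw by hand 0.4673
```

```bash
cat > fit.py <<'E'
import numpy as np
from scipy.optimize import least_squares
A=[(26.4,.3584,1),(46.3,.4444,1),(29.6,-.541,-1),(12.9,-.667,-1),(-6,-.757,-1),(-26.7,-.665,-1),(-42.2,-.498,-1),(-24.9,.208,1),(-7.3,.272,1),(11.3,.345,1),(31.1,.333,1),(46.2,.352,1)]
B=[(4.4,.409,1),(14.3,.414,1),(24.2,.479,1),(44.4,.487,1),(27.4,-.338,-1),(18.6,-.393,-1),(10.2,-.425,-1),(-9,-.545,-1),(-29.1,-.65,-1),(-39.3,-.554,-1),(-22.4,.233,1),(-9.4,.334,1),(4.3,.396,1),(19.2,.451,1),(34.2,.467,1)]
def fit(rows,bias,skip=()):
    d=np.array(rows); 
    def mod(p):
        D=np.where(d[:,3]==0,p[2],p[3]); return d[:,2]*D-p[0]*np.sin(np.radians(d[:,0])+p[1])+(p[4] if bias else 0)
    r=least_squares(lambda p:(mod(p)-d[:,1]),[.2,2,.4,.4,0],loss='soft_l1',f_scale=.03)
    return r.x, mod(r.x)-d[:,1]
R=[(a,t,s,0) for a,t,s in A]+[(a+60,t,s,1) for a,t,s in B]
for name,rows in [("all",R),("A",R[:12]),("B",R[12:])]:
  for b in (0,1):
    x,e=fit(rows,b); print(name,b,"G",x[0].round(3),"delta",np.degrees(x[1]).round(1),"D",x[2:4].round(3),"bias",x[4].round(3),"rms",e.std().round(3),"psi_bottom",(180-np.degrees(x[1])-60).round(1))
E
python3 fit.py
```

```text
all 0 G 0.202 delta 107.2 D [0.473 0.415] bias 0.0 rms 0.052 psi_bottom 12.8
all 1 G 0.208 delta 105.3 D [0.474 0.415] bias 0.007 rms 0.051 psi_bottom 14.7
A 0 G 0.207 delta 116.8 D [0.463 0.4  ] bias 0.0 rms 0.064 psi_bottom 3.2
A 1 G 0.474 delta 96.3 D [ 0.466 -1.579] bias 0.261 rms 0.055 psi_bottom 23.7
B 0 G 0.235 delta 106.5 D [0.401 0.416] bias 0.0 rms 0.034 psi_bottom 13.5
B 1 G 0.323 delta 155.4 D [-4.915  0.417] bias -0.235 rms 0.036 psi_bottom -35.4
```

Emit:
{"fn": "arm_command", "kwargs": {"series": [[6, [0, 0, 0], 0], [30, [0, 0, 0], 0], [30, [0, 0, 0], 0], [30, [0, 0, -25], 0], [30, [0, 0, -60], 0], [30, [23, 0, -62], 0], [30, [46, 0, -62], 0], [30, [46, 0, -62], 0]]}}

```text
t: 17.77
eef_pos: [0.4173, 0.1123, 0.187]
tool_rot: [-0.0, 0.65, 0.76, 0.0]
contact_force: [-0.1, -0.7, -0.2]
gripper_width: 0.347
```

```bash
python3 s.py
python3 - <<'E'
from station import read_camera
import cv2
from h import *
yaw=.1564;X=np.array([np.cos(yaw),np.sin(yaw),0]);Y=np.array([-np.sin(yaw),np.cos(yaw),0]);O=np.array([.4423,.0968,0.09])
m=camera_model("wrist"); im=read_camera("wrist"); cv2.imwrite("pics/w4.png",im)
for a in (-24.5,35.5,-84.5): 
  for d in (-.007,-.043):
    p=O+d*X+.046*(-np.sin(np.radians(a))*Y+np.cos(np.radians(a))*np.array([0,0,1])); print(a,d,proj(m,p).round(1))
E
```

```text
t 17.775 stand -0.0223 0.0192 0.099 phi -11.0 r 0.1008 F -0.2 -0.71 -0.15 w 0.34716964146005347 tq [-0.04   0.017 -0.026]
Tcw by hand -0.0673
-24.5 -0.007 [314.8 253.5]
-24.5 -0.043 [314.9 195.8]
35.5 -0.007 [239.5 250.1]
35.5 -0.043 [235.4 193.4]
-84.5 -0.007 [352.8 229. ]
-84.5 -0.043 [354.7 179.2]
```

View pics/w4.png

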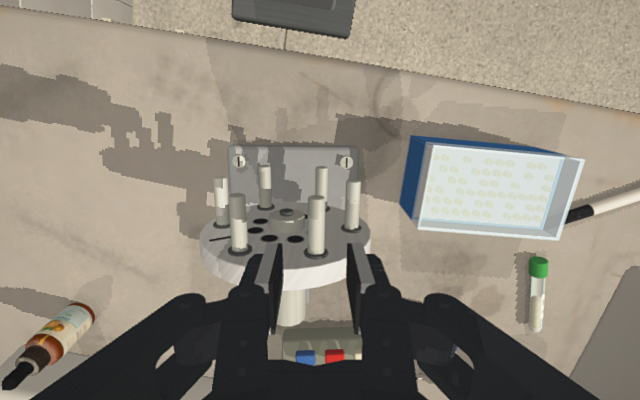

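Emit:
{"fn": "arm_command", "kwargs": {"series": [[30, [0, 0, 25], 0], [30, [0, 0, 45], 0], [30, [0, 0, 57], 0], [30, [0, 0, 57], 0], [6, [0, 0, 57], 0], [6, [0, 0, 57], 0], [6, [0, 0, 57], 0], [6, [0, 0, 57], 0]], "squeeze": 20}}

```text
t: 18.82
eef_pos: [0.418, 0.1122, 0.1308]
tool_rot: [-0.0, 0.65, 0.76, 0.001]
contact_force: [-2.6, 3.4, 7.4]
gripper_width: 0.109
```

```bash
python3 s.py
```

```text
t 18.825 stand -0.0216 0.019 0.0428 phi -24.0 r 0.0468 F -1.99 3.8 7.44 w 0.1094034699149703 tq [ 0.95   0.604 -0.065]
Tcw by hand 0.0207
```

Emit:
{"fn": "arm_command", "kwargs": {"series": [[6, [-3.7, 0, -1.5], 0], [6, [-7.6, 0, -2.7], 0], [6, [-11.5, 0, -3.5], 0], [6, [-15.5, 0, -4.0], 0]]}}

```text
t: 19.32
eef_pos: [0.42, 0.0996, 0.1352]
tool_rot: [-0.001, 0.65, 0.76, 0.002]
contact_force: [-6.6, 13.6, 14.4]
gripper_width: 0.106
```

```bash
python3 s.py
```

```text
t 19.325 stand -0.0216 0.0062 0.0472 phi -7.5 r 0.0476 F -4.4 14.44 14.36 w 0.10573870979620392 tq [ 3.012  1.485 -0.027]
Tcw by hand 0.592
```

Emit:
{"fn": "arm_command", "kwargs": {"series": [[6, [-4.0, 0, -0.1], 0], [6, [-8.0, 0, 0.1], 0], [6, [-12.0, 0, 0.6], 0]]}}

```text
t: 19.7
eef_pos: [0.4221, 0.0871, 0.1344]
tool_rot: [-0.001, 0.65, 0.76, 0.002]
contact_force: [-3.3, 12.3, 5.0]
gripper_width: 0.105
```

```bash
python3 s.py
```

```text
t 19.7 stand -0.0215 -0.0064 0.0464 phi 7.9 r 0.0468 F -1.35 12.67 4.96 w 0.10479835563608152 tq [ 2.497  0.823 -0.089]
Tcw by hand 0.6197
```

Emit:
{"fn": "arm_command", "kwargs": {"series": [[6, [-3.9, 0, 0.9], 0], [6, [-7.7, 0, 2.1], 0], [6, [-11.4, 0, 3.7], 0]]}}

```text
t: 20.08
eef_pos: [0.424, 0.0756, 0.1307]
tool_rot: [-0.001, 0.65, 0.76, 0.002]
contact_force: [-3.4, 12.1, 4.2]
gripper_width: 0.112
```

```bash
python3 s.py
```

```text
t 20.075 stand -0.0213 -0.0181 0.0427 phi 23.0 r 0.0463 F -1.49 12.45 4.22 w 0.11164742802890751 tq [ 2.535  0.81  -0.079]
Tcw by hand 0.6073
```

Emit:
{"fn": "arm_command", "kwargs": {"series": [[6, [-3.6, 0, 1.9], 0], [6, [-6.9, 0, 4.1], 0], [6, [-10.1, 0, 6.5], 0]]}}

```text
t: 20.45
eef_pos: [0.4257, 0.0656, 0.1241]
tool_rot: [-0.001, 0.65, 0.76, 0.002]
contact_force: [-3.6, 9.6, 10.9]
gripper_width: 0.109
```

```bash
python3 s.py
```

```text
t 20.45 stand -0.0213 -0.0282 0.0361 phi 38.0 r 0.0459 F -2.1 10.07 10.92 w 0.10927193905529758 tq [ 2.122  0.895 -0.065]
Tcw by hand 0.6722
```

Emit:
{"fn": "arm_command", "kwargs": {"series": [[6, [3.2, 0, -2.5], 0], [6, [6.5, 0, -4.6], 0], [6, [10.1, 0, -6.5], 0], [6, [13.8, 0, -8.1], 0]]}}

```text
t: 20.95
eef_pos: [0.424, 0.076, 0.1314]
tool_rot: [0.001, 0.651, 0.759, 0.0]
contact_force: [4.5, -0.8, -8.0]
gripper_width: 0.106
```

```bash
python3 s.py
```

```text
t 20.95 stand -0.0213 -0.0177 0.0434 phi 22.2 r 0.0468 F 4.31 -1.47 -7.96 w 0.10624956608084965 tq [-2.680e-01 -1.087e+00 -1.000e-03]
Tcw by hand -0.2044
```

Emit:
{"fn": "arm_command", "kwargs": {"series": [[6, [3.8, 0, -1.2], 0], [6, [7.7, 0, -2.1], 0], [6, [11.7, 0, -2.7], 0]]}}

```text
t: 21.32
eef_pos: [0.4226, 0.0859, 0.1349]
tool_rot: [0.002, 0.651, 0.759, 0.0]
contact_force: [1.5, -8.5, 9.3]
gripper_width: 0.108
```

```bash
python3 s.py
```

```text
t 21.325 stand -0.0212 -0.0077 0.0469 phi 9.4 r 0.0475 F 0.19 -8.66 9.26 w 0.10797803125893028 tq [-1.776 -0.387 -0.073]
Tcw by hand -0.3345
```

Emit:
{"fn": "arm_command", "kwargs": {"series": [[6, [4.0, 0, -0.2], 0], [6, [8.0, 0, -0.1], 0], [6, [12.0, 0, 0.4], 0]]}}

```text
t: 21.7
eef_pos: [0.4207, 0.098, 0.1345]
tool_rot: [0.001, 0.651, 0.759, 0.0]
contact_force: [2.4, -6.1, 2.5]
gripper_width: 0.11
```

```bash
python3 s.py
```

```text
t 21.7 stand -0.0211 0.0045 0.0465 phi -5.5 r 0.0467 F 1.42 -6.4 2.51 w 0.1095268533704536 tq [-1.281 -0.364  0.021]
Tcw by hand -0.3085
```

Emit:
{"fn": "arm_command", "kwargs": {"series": [[6, [3.9, 0, 0.8], 0], [6, [7.8, 0, 2.0], 0], [6, [11.5, 0, 3.5], 0]]}}

```text
t: 22.08
eef_pos: [0.419, 0.1092, 0.1308]
tool_rot: [0.002, 0.651, 0.759, 0.0]
contact_force: [4.3, -7.0, 3.1]
gripper_width: 0.109
```

```bash
python3 s.py
```

```text
t 22.075 stand -0.0211 0.0158 0.0428 phi -20.3 r 0.0457 F 3.16 -7.6 3.11 w 0.10912142157952805 tq [-1.601 -0.773  0.   ]
Tcw by hand -0.3747
```

```bash
cat >> fit.py <<'E'
print()
C=[(-7.5,.592,1),(7.9,.62,1),(23,.607,1),(38,.672,1),(22.2,-.204,-1),(9.4,-.3345,-1),(-5.5,-.3085,-1),(-20.3,-.3747,-1)]
R+=[(a+120,t,s,1) for a,t,s in C]
for b in (0,1):
  for nm,rows in (("all",R),("B+C",R[12:])):
    x,e=fit(rows,b); print(nm,b,"G",x[0].round(3),"delta",np.degrees(x[1]).round(1),"D",x[2:4].round(3),"bias",x[4].round(3),"rms",e.std().round(3),"psi_bottom",(180-np.degrees(x[1])-60).round(1))
E
python3 fit.py
```

```text
all 0 G 0.202 delta 107.2 D [0.473 0.415] bias 0.0 rms 0.052 psi_bottom 12.8
all 1 G 0.208 delta 105.3 D [0.474 0.415] bias 0.007 rms 0.051 psi_bottom 14.7
A 0 G 0.207 delta 116.8 D [0.463 0.4  ] bias 0.0 rms 0.064 psi_bottom 3.2
A 1 G 0.474 delta 96.3 D [ 0.466 -1.579] bias 0.261 rms 0.055 psi_bottom 23.7
B 0 G 0.235 delta 106.5 D [0.401 0.416] bias 0.0 rms 0.034 psi_bottom 13.5
B 1 G 0.323 delta 155.4 D [-4.915  0.417] bias -0.235 rms 0.036 psi_bottom -35.4

all 0 G 0.206 delta 105.7 D [0.475 0.429] bias 0.0 rms 0.049 psi_bottom 14.3
B+C 0 G 0.223 delta 104.1 D [0.4  0.43] bias 0.0 rms 0.036 psi_bottom 15.9
all 1 G 0.211 delta 101.2 D [0.476 0.428] bias 0.015 rms 0.048 psi_bottom 18.8
B+C 1 G 0.224 delta 104.7 D [-10.072   0.43 ] bias -0.002 rms 0.036 psi_bottom 15.3
```

Emit:
{"fn": "arm_command", "kwargs": {"series": [[6, [3.6, 0, 1.9], 0], [6, [7.0, 0, 4.1], 0], [6, [10.3, 0, 6.6], 0], [6, [13.4, 0, 9.4], 0], [6, [13.4, 0, 9.4], 0], [6, [13.4, 0, 9.4], 0]], "squeeze": 30}}

```text
t: 22.82
eef_pos: [0.417, 0.1226, 0.1213]
tool_rot: [0.001, 0.651, 0.759, 0.0]
contact_force: [4.3, -5.5, 1.5]
gripper_width: 0.103
```

```bash
python3 s.py
python3 - <<'E'
from station import read_camera
import cv2
from h import *
yaw=.1564;X=np.array([np.cos(yaw),np.sin(yaw),0]);Y=np.array([-np.sin(yaw),np.cos(yaw),0]);O=np.array([.4423,.0968,0.09])
m=camera_model("wrist"); im=read_camera("wrist")
for a in (-45,15,75,135): 
  for d in (-.007,-.043):
    p=O+d*X+.046*(-np.sin(np.radians(a))*Y+np.cos(np.radians(a))*np.array([0,0,1])); u=proj(m,p);print(a,d,u.round(1))
    cv2.drawMarker(im,tuple(int(v) for v in u.round()),(0,0,255),0,8,1)
cv2.imwrite("pics/w5.png",im)
E
```

```text
t 22.825 stand -0.0209 0.0294 0.0333 phi -41.4 r 0.0444 F 3.37 -6.07 1.47 w 0.10332037213793047 tq [-1.352 -0.836 -0.027]
Tcw by hand -0.2454
-45 -0.007 [322.6 310.5]
-45 -0.043 [322.9 234.3]
15 -0.007 [212.7 328.9]
15 -0.043 [203.1 247.7]
75 -0.007 [166.4 284.4]
75 -0.043 [155.6 216.4]
135 -0.007 [215.4 245.2]
135 -0.043 [209.8 189.4]
```

View pics/w5.png

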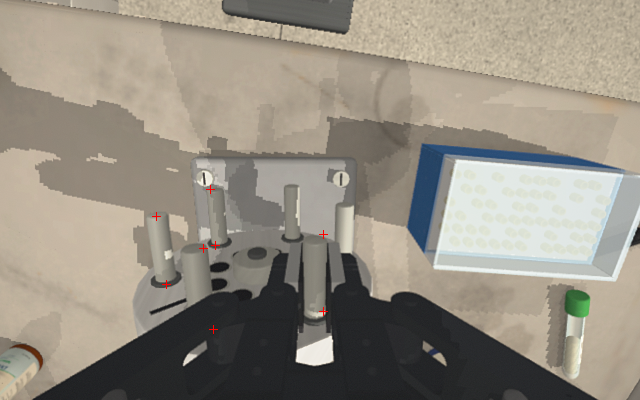

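Emit:
{"fn": "arm_command", "kwargs": {"series": [[6, [1.2, 0, 1.1], 0], [6, [2.2, 0, 2.2], 0], [6, [2.2, 0, 2.2], 0], [6, [2.2, 0, 2.2], 0], [6, [2.2, 0, 2.2], 0], [6, [2.2, 0, 2.2], 0]], "squeeze": 40}}

```text
t: 23.62
eef_pos: [0.4167, 0.1244, 0.1193]
tool_rot: [0.002, 0.651, 0.759, 0.0]
contact_force: [2.1, -7.0, 4.4]
gripper_width: 0.099
```

```bash
python3 s.py
python3 - <<'E'
from station import read_camera
import cv2
from h import *
yaw=.1564;X=np.array([np.cos(yaw),np.sin(yaw),0]);Y=np.array([-np.sin(yaw),np.cos(yaw),0]);O=np.array([.4423,.0968,0.09])
m=camera_model("wrist"); im=read_camera("wrist")
for a in (-45,15,75,135): 
  for d in (-.007,-.043):
    p=O+d*X+.046*(-np.sin(np.radians(a))*Y+np.cos(np.radians(a))*np.array([0,0,1])); u=proj(m,p)
    cv2.drawMarker(im,tuple(int(v) for v in u.round()),(0,0,255),0,8,1)
cv2.imwrite("pics/w6.png",im)
cv2.imwrite("pics/top6.png",read_camera("top"))
E
python3 s.py
```

```text
t 23.625 stand -0.021 0.0312 0.0313 phi -44.9 r 0.0442 F 0.96 -7.21 4.4 w 0.09869568371914608 tq [-1.62  -0.652 -0.09 ]
Tcw by hand -0.3634
t 23.725 stand -0.0209 0.0313 0.0313 phi -45.0 r 0.0443 F 2.89 -7.19 5.07 w 0.0993175602363377 tq [-1.575 -0.64  -0.092]
Tcw by hand -0.3839
```

View pics/w6.png

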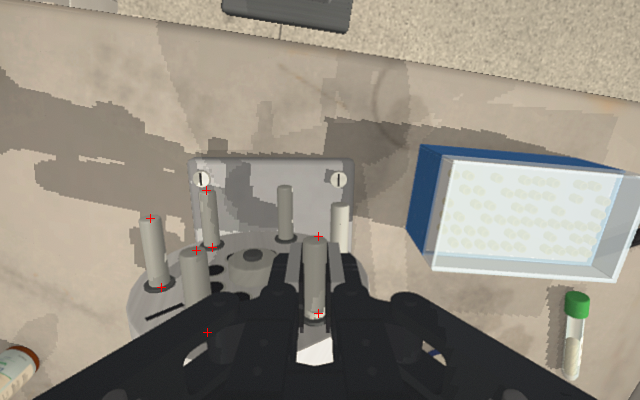

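View pics/top6.png

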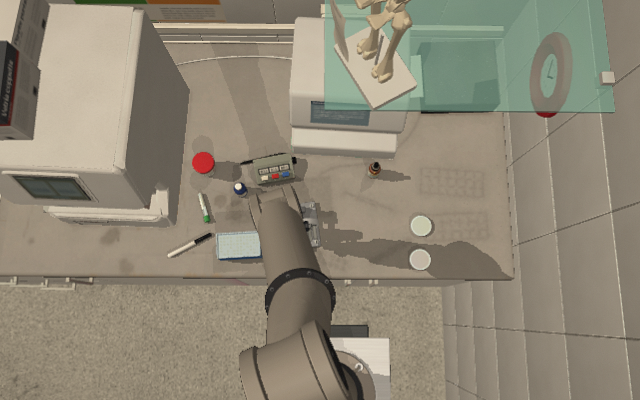

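```bash
python3 -c "
from station import bot
print(bot.hand_in())"
```

```text
the job is handed in; nothing more can be done
None
```

I turned the rotor until the side I measured as heavy pointed straight down, then handed in with the fingers still gripping a pin. `hand_in` gives no verdict, so whether it passed is unconfirmed.

**Finding the heavy side:** I gripped three neighbouring pins in turn, swung each back and forth near the top, and compared the turning torque in both directions. Together the sweeps cover rotor angles from about -45° to +158°.
- **Direction:** a sine fit puts the heavy side about 105° clockwise (seen from the front) of the marked pin. Most fits gave 101° to 107°.
- **Pull:** about 0.21–0.22 N m, inside the stated range.
- **Drag:** about 0.43–0.47 N m including pin friction in the grip, above the stated 0.3 N m.

**Checks before handing in:**
- **Angle:** the held pin was at -45.0° by the arm's reading, which was the target. The wrist picture agreed to about 4 pixels, roughly 2°.
- **Grip and rest:** the squeeze was set to 40 N, the rotor was still over the last two readings, and 23.7 s had passed.
- **Bystanders:** by eye, the top view showed them where they started.

**Disagreements:** the torque readings scattered by about 0.05 N m around the fit. The first pin's sweeps alone put the heavy side at 117°, about 12° off the final value. Two fits with a free offset on a single pin's sweeps went far off (96° and 155°, pulls of 0.47 and 0.32 N m, outside the stated range), so I discarded them. I expect the heavy side to be within about 8° of straight down, against the 20° allowed.

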